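Pin the floating fork of a welding fixture

ROBOT

A 7-joint arm with a two-finger parallel gripper is mounted at the origin on the work surface. World frame = base frame: x ahead of the robot, y to its left, z up, the work surface at z = 0. Lengths are in mm, angles in rad, forces in N, time in s.
With the tool pointing down it reaches from about 350 to 900 mm from the base axis. Payload 8.1 kg.
Tool frame: the origin (TCP) lies at the very end of the fingers, on their centre line; the grasp point (between the pads) lies 19 mm behind it; z points along the fingers, y is the line along which they close (so a half turn about z gives the same grasp; the last joint's range is limited). The gripper opens to 85 mm and grips with 20 to 120 N. Pads are 22 mm wide; open, the fingers measure 114 mm over their backs; the gripper's body (76 mm by 85 mm) begins 54 mm behind the grasp point. The pads swing forward as they close: fully open they stand 13 mm farther back than shut.
Start: joints at [-1.286, 0.434, 0.025, 1.573, -0.012, 1.134, -0.075], TCP at [236.373, 578.592, 231.323] pointing down, gripper open.
Joint ranges: [-2.62, 2.62], [-0.44, 2.09], [-1.27, 1.32], [0.08, 2.57], [-1.32, 4.46], [0.12, 2], [-2.74, 2.74]. Speed limits (rad/s): [2.22, 2.22, 3.01, 3.01, 3.14, 3.14, 3.14].

INTERFACE

Orientations are given as [roll, pitch, yaw] about the fixed x, y, z axes, in that order (R = Rz(yaw) Ry(pitch) Rx(roll)).
In Python, from station import arm, viewer gives the robot as it stands.
- The arm moves only by the tool apply_moves, never from a script. Its arguments are lists of equal length, an entry for each row: "slide": the shift along the tool's x, y, z in cm, a list of three; "dr": the turn, a rotation vector about the tool's x, y, z in rad, a list of three; "fingers": the closure, from 0 (fully open) to 1 (shut). A call has 1 to 8 rows; each row shifts and turns the commanded pose from where the row before left it, along the tool's axes as they then stand; what a row does not reach is not made up. A row lasts 1/8 s, in which the tool goes at most 62.5 mm and 10.7 degrees, less where a joint would pass 70% of its speed; a pose out of reach is approached as far as the arm can. A call with a gripper value outside its range is refused whole. The fingers move at their own pace and stop on an object; the grip force is fixed at half the most. Time passes only in rows, so rows that do not move let the fingers close. It gives the time, the measured TCP pose, the force, the opening and the grip force at its end, in the units of the state.
- arm.sense(): the state, without advancing time (a new reading comes with each control period).
- viewer.camera(name): name is "side" or "top"; returns the picture (480x640x3 uint8, red, green, blue); there is no depth.
- viewer.camera_params(name): a dict with "intrinsics" (3x3 intrinsics, pixels), "eye" and "orientation" of the camera in the world. Camera axes: x right, y down, z forward; pixel columns grow to the right and rows downward; lengths in mm; the calibration is good to about 2 mm. A picture is of the moment at which its call begins. camera_params takes no time and is no camera call.
- arm.finish_job(): hands the job in; it is judged then, once.
The state is a dict: "clock": time; "joint_pos": joint angles; "joint_vel": joint speeds; "effort": joint torques, N m; "ee_pos": TCP position; "eef_rot": TCP orientation; "force": force on the tool from outside, world axes, zero at the start; "ft_torque": the same for the moment, N m; "grip_width": finger opening in mm; "gripper_force": force on a finger pad.
Only numpy, scipy, OpenCV 4.12 (cv2) and the standard library are available. Lean on these libraries where they do the work, as an engineer would, in place of code of your own. Each camera call takes 0.05 s, during which the arm holds its last target. There are 200 camera calls.

TASK

Take the red-handled locking pin out of the pin stand and thread it straight down through the blue fixture: upper fork ear, brass eye, lower fork ear, until its collar sits fully home on the upper ear; then let go. The fork floats by up to a centimetre and is not lined up with the eye, so feel for its hole and ease it into line without forcing the pin. Leave the black and blue pins in the stand and do not disturb the copper nozzle, jar or other things.

Things in the scene. Friction and masses are not known exactly. Their poses are not given: they have to be found in the camera images.
- fixture: Fixed fixture: blue base plate 190x190x12 mm, origin at the table straight below the brass eye's hole, z up. The brass eye (fixed) comes from a blue post at local +y, 64 to 90 mm out, top 89 mm up. Around the eye is a steel fork: two 12 mm ears, 56 mm wide in y, reaching 28 mm from their hole to local -x, joined by a block 34 to 56 mm from the hole at local +x.
- eye (a point): Centre of the hole in the fixed brass eye, 77 mm above the table; the eye is 44 mm wide, 12 mm thick (top 83 mm up). This hole and those of both fork ears are upright, 13.5 mm in diameter, with 1 mm chamfers. Lower fork ear: 45 to 57 mm above the table.
- fork_nominal (a point): Where the mouth of the upper ear's hole would be if the fork were in line with the eye: on the eye's axis at the height of the upper ear's top, 109 mm (underside 97 mm). The true fork (both ears, always in line with each other) starts up to 9 mm off this in local x and up to 9 mm in local y; that is NOT in this measured pose and must be seen or felt.
- float_base (a point): Carriage under the fork, a fixed point 55 mm from the eye's axis at local +x, 15 mm up. The fork floats level in local x and y: it stays put until pushed sideways with about 4 N, then can be dragged, up to 10.5 mm off centre. A pin rubbed on it with more than about 5 N downforce may drag it. Pushing the pin on the fixture (fork or eye) with 40 N or more (all contacts together) is a failure.
- pin_red_grip (a point): Centre of the red handle of the locking pin to use (about 0.15 kg, loose): 22x22 mm, 36 mm tall, sides along its x, y; z up the pin. The 24 mm collar's underside is 24 mm below this point, then a 12 mm shaft 77 mm long, tip 101 mm below, tapering over the last 4 mm to 8 mm. Starts hanging by its collar in one of the stand's three holes. Home, this point is 56 mm above eye.
- pin_black_grip (a point): Centre of the black handle of another pin in the stand (same handle, shaft 12 mm in diameter but only 50 mm long): leave it there.
- pin_blue_grip (a point): Centre of the blue handle of a third pin in the stand (same handle, shaft 9 mm in diameter, 77 mm long): leave it there.
- stand: Grey pin stand, fixed: top plate 56 mm (x) by 200 mm (y), its top 92 mm above the table, on a 90x220 mm foot; three holes in a row along its y, 65 mm apart, the middle one at the centre. Origin at the table under its centre. The pins' handle sides are parallel to its x and y.
- nozzle: Loose copper nozzle standing on the table, 32 mm in diameter, 45 mm tall; origin under its centre. Leave alone.
- jar: Loose jar, 60 mm in diameter, 75 mm tall; origin under its centre. Leave alone.
- wrench: Loose wrench lying on the table at the robot's right. Leave alone.
- brush: Loose brush lying on the table at the robot's left. Leave alone.
- coupon: Loose steel test block 70x45x16 mm; origin under its centre. Leave alone.
Things that resemble listed ones, but are neither listed nor needed, are in the scene too. There is more than one size of the part that bears pin_red_grip; the job needs the larger.

How it is judged (in metres and radians):
At the end, for the whole second after the job is handed in: The red pin stands upright (within 0.06 rad) through all three holes, its handle centre within 6 mm of the eye's axis and its collar within 2.5 mm of the upper ear, at rest and released (z of pin_red_grip in the frame of eye between 0.05 and 0.0585 m and horizontal distance between pin_red_grip and eye below 0.006 m and angle between the z axis of pin_red_grip and the z axis of eye, either way round below 0.06 rad and linear speed of pin_red below 0.01 m/s); the robot touches nothing.
It fails at once if the pin is forced: pin pressed on the fixture with 40 N or more (contact force between pin_red and fixture above 40 N).
It fails at once if the black or the blue pin is moved more than 15 mm (distance of any of pin_black_grip, pin_blue_grip from where it was at the start of the episode above 0.015 m).
It fails at once if the nozzle, jar, wrench, brush or steel block is moved more than 20 mm (distance of any of nozzle, jar, wrench, brush, coupon from where it was at the start of the episode above 0.02 m).
It also fails if it takes over 72 s, if anything falls off the work surface, if the arm or the gripper's body presses on something with over 40 N, if the wrist force passes 120 N, or if a joint passes its speed limit or range.

## Working session

There is one attempt and no reset: what is moved stays moved. The work goes in short steps, Python scripts to look and compute and a tool call to move; the robot and the scene stay as the last step left them, time stands still between calls to the robot, and variables do not carry over. Pictures are saved under pics/ and viewed, at most 10 in all, crops included, and the job is handed in when it is done.

Besides the shell and the picture viewer there is one more tool, called after "Call:" as name(argument=value, ...) on one line, values as JSON. apply_moves: Moves the arm, as the interface text tells. Its arguments: {"type":"object","properties":{"slide":{"type":"array","items":{"type":"array","items":{"type":"number"}}},"dr":{"type":"array","items":{"type":"array","items":{"type":"number"}}},"fingers":{"type":"array","items":{"type":"number"}}},"required":["slide","dr","fingers"]}

```bash
mkdir -p pics; ls; python3 - <<'E'
from station import arm, viewer
import cv2
for n in("side","top"):
    im=viewer.camera(n); cv2.imwrite(f"pics/{n}0.png",im[:,:,::-1]); print(n,viewer.camera_params(n))
print(arm.sense())
E
```

```text
pics
side {'intrinsics': array([[452.92212961,   0.        , 317.00340553],
       [  0.        , 452.92212961, 232.43095955],
       [  0.        ,   0.        ,   1.        ]]), 'eye': array([ 511.38650893, -873.27066163,  623.95847984]), 'orientation': array([-2.13430475,  0.00428594, -0.10413762])}
top {'intrinsics': array([[539.87257477,   0.        , 319.28490335],
       [  0.        , 539.87257477, 244.32332467],
       [  0.        ,   0.        ,   1.        ]]), 'eye': array([ 396.75821131,  -29.08946508, 1353.07189519]), 'orientation': array([-2.99271861, -0.00962151, -1.54830506])}
{'clock': 0.1, 'joint_pos': array([-1.2855808 ,  0.43517734,  0.02496759,  1.57397602, -0.01160553,
        1.13398916, -0.07510318]), 'joint_vel': array([ 0.00115938, -0.0006703 ,  0.00057573, -0.00091116,  0.00032361,
       -0.00048143, -0.00133713]), 'effort': array([ 2.68568794e-03, -6.71746445e+01,  1.02798164e+00, -3.16901600e+01,
        1.58657483e-02,  7.26113271e-03,  4.06523225e-05]), 'ee_pos': array([236.23226558, 578.16603229, 230.60107216]), 'eef_rot': array([-3.14019305e+00,  1.21171381e-04,  2.75370804e+00]), 'force': array([-0.19751267,  0.47640602, -0.09041514]), 'ft_torque': array([ 0.00164701,  0.04033374, -0.02253647]), 'gripper_force': 0.0, 'grip_width': 85.20912702515608}
```

View pics/side0.png

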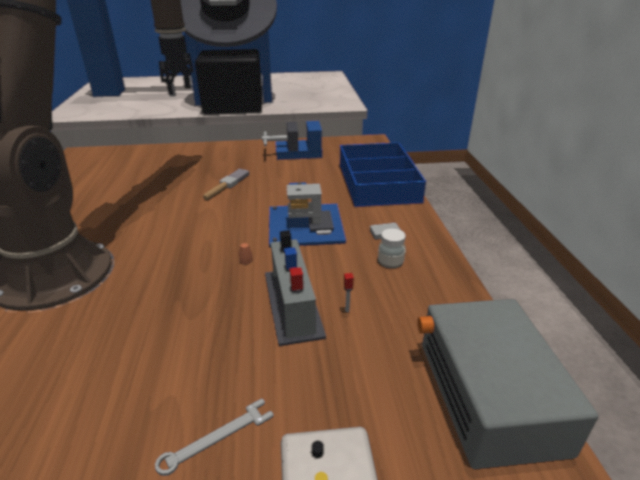

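View pics/top0.png

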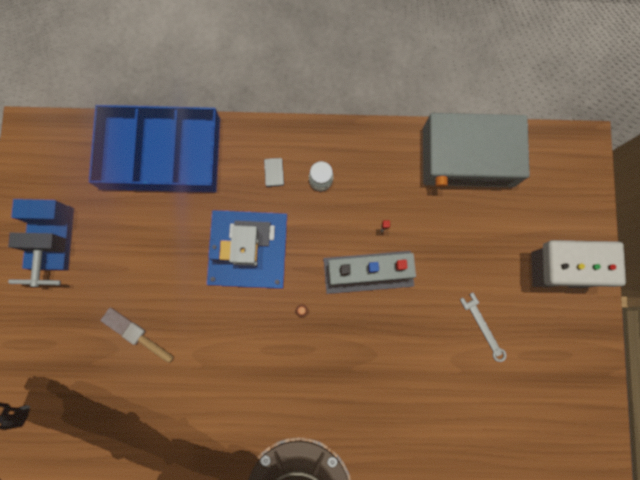

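The side view shows the red pin in the stand at about (296,278), and the top view has it at (402,265). A smaller red decoy pin stands free at (386,224) in the top view. The fixture is at about (247,249) in the top view.

```bash
cat > h.py <<'E'
from station import arm, viewer
import cv2, numpy as np
from scipy.spatial.transform import Rotation as R
P={n:viewer.camera_params(n) for n in("side","top")}
def ray(n,u,v):
    p=P[n]; d=R.from_euler('xyz',p['orientation']).as_matrix()@np.linalg.inv(p['intrinsics'])@[u,v,1]
    return p['eye'],d
def onz(n,u,v,z):
    e,d=ray(n,u,v); return e+d*(z-e[2])/d[2]
def proj(n,X):
    p=P[n]; q=p['intrinsics']@R.from_euler('xyz',p['orientation']).as_matrix().T@(np.asarray(X,float)-p['eye']); return q[:2]/q[2]
def tri(a,b):
    (e1,d1),(e2,d2)=ray("side",*a),ray("top",*b)
    s=np.linalg.lstsq(np.c_[d1,-d2],e2-e1,rcond=None)[0]
    p,q=e1+s[0]*d1,e2+s[1]*d2; return (p+q)/2,np.linalg.norm(p-q)
def blobs(im,lo,hi,box,amin=8):
    u0,v0,u1,v1=box; m=cv2.inRange(cv2.cvtColor(np.ascontiguousarray(im[v0:v1,u0:u1]),cv2.COLOR_RGB2HSV),lo,hi)
    n,l,s,c=cv2.connectedComponentsWithStats(m)
    return [(np.round(c[i]+[u0,v0],1),s[i]) for i in range(1,n) if s[i,4]>=amin]
E
python3 - <<'E'
from h import *
im={n:cv2.imread(f"pics/{n}0.png")[:,:,::-1] for n in P}
for n,box in(("side",(260,200,370,330)),("top",(320,200,430,300))):
    print(n,"red",blobs(im[n],(0,140,70),(6,255,255),box),"blue",blobs(im[n],(105,140,60),(125,255,255),box,20))
print("plate",blobs(im["top"],(100,120,40),(125,255,255),(200,200,300,300),30))
print([onz("top",u,v,12).round(0) for u,v in((212,211),(287,212),(285,287),(209,286))])
print("stand top",[onz("top",u,v,92).round(0) for u,v in((327,259),(413,253),(415,279),(329,286))])
a=cv2.resize(im["top"][200:300,195:305],None,fx=5,fy=5,interpolation=cv2.INTER_CUBIC)
cv2.imwrite("pics/c1.png",a[:,:,::-1])
b=cv2.resize(im["side"][170:250,255:355],None,fx=7,fy=7,interpolation=cv2.INTER_CUBIC)
cv2.imwrite("pics/c2.png",b[:,:,::-1])
E
```

```text
side red [(array([296.3, 277.9]), array([ 30,  68,  12,  22, 201], dtype=int32)), (array([348.3, 279.7]), array([ 84,  73,  10,  16, 128], dtype=int32))] blue [(array([361.8, 202. ]), array([94,  0, 16,  5, 77], dtype=int32)), (array([304., 227.]), array([  10,    5,   74,   39, 1394], dtype=int32)), (array([290.1, 256.1]), array([ 24,  47,  12,  21, 186], dtype=int32))]
top red [(array([385.8, 224. ]), array([62, 20,  8,  9, 51], dtype=int32)), (array([401.1, 264.7]), array([76, 60, 11, 10, 92], dtype=int32))] blue [(array([373. , 266.8]), array([50, 63,  7,  9, 47], dtype=int32))]
plate [(array([248.6, 252.7]), array([   8,   11,   78,   77, 3242], dtype=int32))]
[array([677., 236.,  12.]), array([679.,  46.,  12.]), array([489.,  45.,  12.]), array([487., 233.,  12.])]
stand top [array([552., -56.,  92.]), array([ 571., -259.,   92.]), array([ 509., -263.,   92.]), array([488., -62.,  92.])]
```

View pics/c1.png

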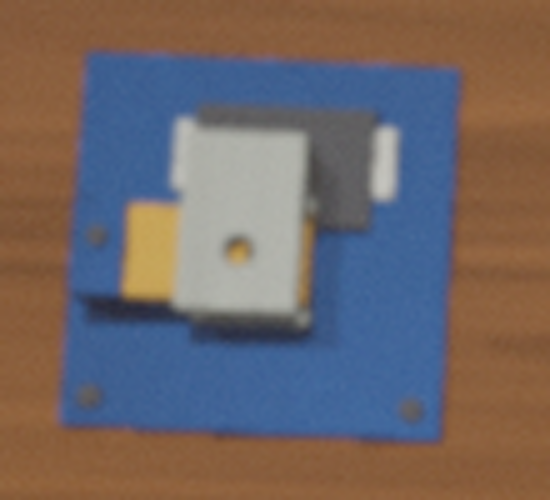

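View pics/c2.png

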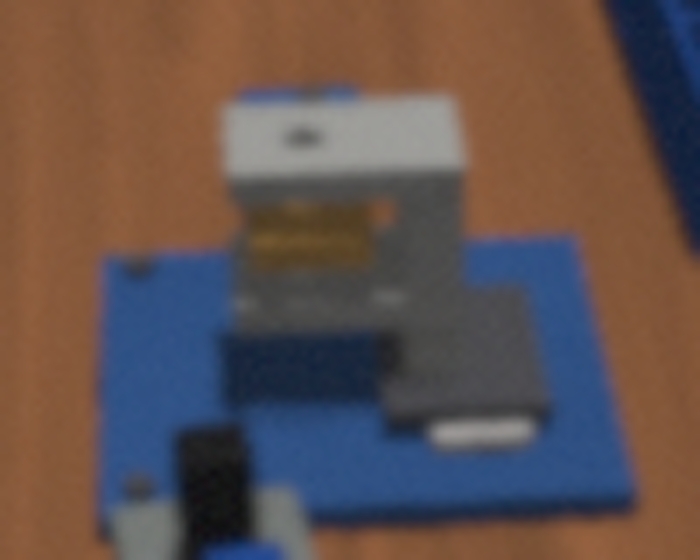

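The top crop shows the fork's hole at about (242.2,249.7) full-frame. The plate corners are sharp, the fork's block lies toward world +x and the brass toward +y, so the local axes are close to the world axes. The side crop shows the hole at about (298.0,189.1).

```bash
python3 - <<'E'
from h import *
f=lambda x,y:((x+.5)/5-.5+195,(y+.5)/5-.5+200)
im=cv2.imread("pics/top0.png"); sd=cv2.imread("pics/side0.png")
C=np.array([onz("top",*f(*c),12) for c in((88,52),(463,68),(440,440),(62,425))])
o=C.mean(0); v=(C[0]+C[1]-C[2]-C[3]); yaw=np.arctan2(v[1],v[0]); w=(C[0]+C[3]-C[1]-C[2]); yaw2=np.arctan2(-w[0],w[1])
print("plate",o,yaw,yaw2,np.linalg.norm(v)/2,np.linalg.norm(w)/2)
# side view plate corners check
g=lambda x,y:((x+.5)/7-.5+255,(y+.5)/7-.5+170)
S=np.array([onz("side",*g(*c),12) for c in((104,252),(575,235),(636,500),(98,515))]);print(S.round(0),S.mean(0))
h1=f(238,248);h2=g(304,136)
print("hole",onz("top",*h1,109),onz("side",*h2,109),tri(h2,h1))
# brass/dark centroids refine hole
G=cv2.cvtColor(im,cv2.COLOR_BGR2GRAY).astype(int);print(G[244:256,236:250])
# pins
print("red",tri((296.3,277.9),(401.1,264.7)),"top h",onz("top",401.1,264.7,134))
print("redgrip side z116",onz("side",296.3,277.9,118))
print("decoy",tri((348.3,279.7),(385.8,224)))
print("blue",tri((290.1,256.1),(373,266.8)))
A=np.array([onz("top",*c,92) for c in((327,259),(413,253),(415,279),(329,286))])
d=(A[0]+A[3]-A[1]-A[2]);print("stand",A.mean(0),np.arctan2(-d[0],d[1]))
s=arm.sense();print(R.from_euler('xyz',s['eef_rot']).as_matrix().round(3))
E
```

```text
plate [583.33800913 142.67433221  12.        ] -0.02274124631931951 -0.01774799188086 188.73915364903309 188.75258789610825
[[492. 245.  12.]
 [681. 238.  12.]
 [675.  43.  12.]
 [487.  55.  12.]] [583.56407992 145.14521922  12.        ]
hole [567.83540369 141.97583766 109.        ] [567.71473692 145.8435082  109.        ] (array([567.51507574, 141.68526623, 111.10560914]), np.float64(0.06098803603758379))
[[173 175 175 175 177 178 177 176 178 176 177 177 177 177]
 [174 176 176 176 176 175 175 174 177 177 175 176 177 178]
 [175 176 175 174 170 165 162 162 168 173 176 177 177 177]
 [173 176 174 168 153 136 127 132 147 164 173 178 176 177]
 [173 175 172 157 131 108 106 117 131 150 169 175 177 179]
 [173 175 169 152 124 115 126 131 130 143 166 174 177 178]
 [174 174 169 153 134 138 148 145 132 141 165 175 176 176]
 [175 175 171 160 150 152 160 157 146 153 170 174 177 177]
 [174 174 175 170 163 164 165 164 163 167 173 177 179 178]
 [175 175 175 175 171 169 170 171 172 172 175 178 178 177]
 [174 173 176 176 177 176 173 178 179 178 176 176 177 177]
 [176 176 176 178 178 177 177 175 177 178 176 177 177 177]]
red (array([ 539.25835166, -226.19805639,  118.68525739]), np.float64(0.10857045798548902)) top h [ 537.43646625 -223.75387525  134.        ]
redgrip side z116 [ 539.35047012 -225.31071646  118.        ]
decoy (array([ 640.57624802, -195.35999743,   81.7376971 ]), np.float64(0.347346229099681))
blue (array([ 532.11707744, -161.18045537,  121.68679818]), np.float64(0.7418993915354296))
stand [ 530.00043795 -159.85597032   92.        ] 0.09904021689630549
[[-0.926  0.378 -0.   ]
 [ 0.378  0.926 -0.001]
 [-0.    -0.001 -1.   ]]
```

```bash
python3 - <<'E'
from h import *
f=lambda x,y:((x+.5)/5-.5+195,(y+.5)/5-.5+200)
g=lambda x,y:((x+.5)/7-.5+255,(y+.5)/7-.5+170)
p=lambda s,a:print(s,np.round(a,1))
p("brass +x edge",onz("top",*f(150,203),83));p("brass -x edge",onz("top",*f(148,299),83));
p("post",[onz("top",*f(*c),89) for c in((80,203),(78,298),(123,203),(121,298))])
p("brass -y end (right)",onz("top",*f(316,230),83))
p("ear",[onz("top",*f(*c),109) for c in((185,127),(306,132),(299,314),(174,306))])
p("carriage",[onz("top",*f(*c),30) for c in((198,106),(375,112),(368,228))])
p("side ear",[onz("side",*g(*c),109) for c in((226,105),(452,95),(466,165),(230,178))])
p("side brass",[onz("side",*g(*c),83) for c in((248,205),(370,205))])
p("side brass front",[onz("side",*g(*c),71) for c in((252,268),(370,268))])
a=cv2.imread("pics/top0.png");b=blobs(a[:,:,::-1],(12,120,80),(28,255,255),(212,230,262,270),5);print(b)
a=cv2.resize(a[232:270,205:265],None,fx=12,fy=12,interpolation=cv2.INTER_CUBIC);cv2.imwrite("pics/c3.png",a)
E
```

```text
brass +x edge [592.  188.3  83. ]
brass -x edge [546.1 187.   83. ]
post [[590.3 220.3  89. ]
 [545.  218.9  89. ]
 [590.8 200.   89. ]
 [545.5 198.7  89. ]]
brass -y end (right) [580.9 108.9  83. ]
ear [[624.4 169.2 109. ]
 [623.4 112.6 109. ]
 [537.7 112.4 109. ]
 [540.  170.4 109. ]]
carriage [[649.6 175.8  30. ]
 [648.7  87.7  30. ]
 [590.2  89.   30. ]]
side ear [[541.1 174.  109. ]
 [624.  172.9 109. ]
 [622.9 116.9 109. ]
 [539.7 116.4 109. ]]
side brass [[546.6 144.5  83. ]
 [590.5 139.6  83. ]]
side brass front [[546.2 119.2  71. ]
 [588.2 114.5  71. ]]
[(array([224.5, 250.4]), array([  8,  12,  10,  18, 153], dtype=int32)), (array([242.2, 249.8]), array([29, 19,  3,  3,  6], dtype=int32))]
```

View pics/c3.png

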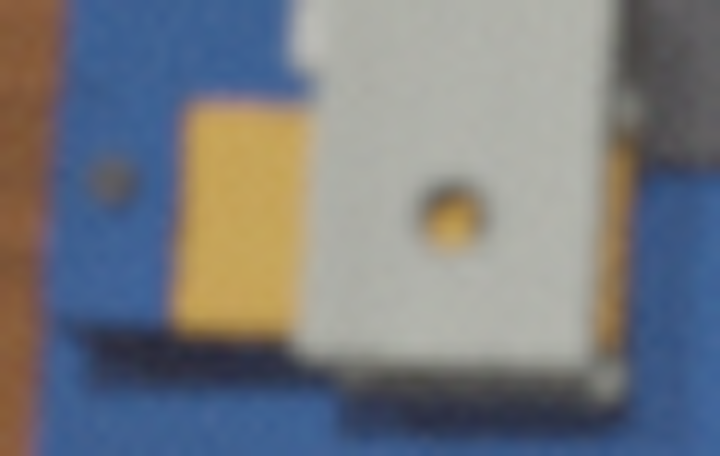

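Here x and y are world axes.

- **Eye and fork:** the brass bar and post put the eye at about (567,134). The fork hole is at about (568,143), so it is off by about +9 mm in y and about 0 in x. The plate itself is off-centre.
- **Red pin:** it is at about (539,-225) with yaw about 0.10.

I'll turn first, then travel to it.

Call:
apply_moves(slide=[[0,0,0],[0,0,0],[0,0,0],[0,0,0],[0,0,0],[0,0,0],[0,0,0]], dr=[[0,0,0.18],[0,0,0.18],[0,0,0.18],[0,0,0.18],[0,0,0.18],[0,0,0.18],[0,0,0]], fingers=[0.35,0.35,0.35,0.35,0.35,0.35,0.35])

```text
clock: 0.98
ee_pos: [236.1, 578.4, 230.9]
eef_rot: [-3.141, 0.001, 1.675]
force: [0.6, 0.7, -0.4]
grip_width: 55.5
gripper_force: 0.0
```

Call:
apply_moves(slide=[[-5.2,1.4,0.1],[-5.2,1.4,0.1],[-5.2,1.4,0.1],[-5.2,1.4,0.1],[-5.2,1.4,0.1],[-5.2,1.4,0.1],[-5.2,1.4,0.1],[-5.2,1.4,0.1]], dr=[[0,0,0],[0,0,0],[0,0,0],[0,0,0],[0,0,0],[0,0,0],[0,0,0],[0,0,0]], fingers=[0.35,0.35,0.35,0.35,0.35,0.35,0.35,0.35])

```text
clock: 1.98
ee_pos: [390.9, 174.6, 223.5]
eef_rot: [3.141, -0.0, 1.679]
force: [1.0, 0.0, 0.1]
grip_width: 55.6
gripper_force: 0.0
```

Call:
apply_moves(slide=[[-5.2,1.4,0.1],[-5.2,1.4,0.1],[-5.2,1.4,0.1],[-5.2,1.4,0.1],[-5.2,1.4,0.1],[-5.2,1.4,0.1],[-5.2,1.4,0.1],[-4.7,1.2,0.1]], dr=[[0,0,0],[0,0,0],[0,0,0],[0,0,0],[0,0,0],[0,0,0],[0,0,0],[0,0,0]], fingers=[0.35,0.35,0.35,0.35,0.35,0.35,0.35,0.35])

```text
clock: 2.98
ee_pos: [542.6, -223.0, 215.0]
eef_rot: [-3.141, -0.0, 1.679]
force: [1.1, -0.1, -0.2]
grip_width: 55.5
gripper_force: 0.0
```

Call:
apply_moves(slide=[[0,0,0],[0,0,0]], dr=[[0,0,0],[0,0,0]], fingers=[0.35,0.35])

```text
clock: 3.22
ee_pos: [541.8, -220.9, 214.8]
eef_rot: [-3.141, -0.001, 1.676]
force: [-0.0, 0.4, 1.3]
grip_width: 55.6
gripper_force: 0.0
```

Call:
apply_moves(slide=[[-0.37,-0.34,2],[0,0,2],[0,0,2],[0,0,0],[0,0,0]], dr=[[0,0,0],[0,0,0],[0,0,0],[0,0,0],[0,0,0]], fingers=[0.35,0.35,0.35,0.35,0.35])

```text
clock: 3.85
ee_pos: [539.6, -224.5, 156.1]
eef_rot: [3.141, -0.0, 1.676]
force: [-0.3, -1.0, -0.2]
grip_width: 55.1
gripper_force: 0.0
```

```bash
python3 - <<'E'
from h import *
im=viewer.camera("side"); s=arm.sense(); print(s['ee_pos'],proj("side",s['ee_pos']),proj("side",[539,-225,116]))
print(blobs(im,(0,140,70),(6,255,255),(270,240,330,310)))
cv2.imwrite("pics/s1.png",cv2.resize(im[190:330,220:400],None,fx=4,fy=4,interpolation=cv2.INTER_CUBIC)[:,:,::-1])
E
```

```text
[ 539.70058019 -224.84695379  156.28034292] [295.85733002 260.51326107] [296.12694906 278.68318642]
[(array([296.2, 279. ]), array([ 20,  28,  13,  22, 196], dtype=int32))]
```

View pics/s1.png

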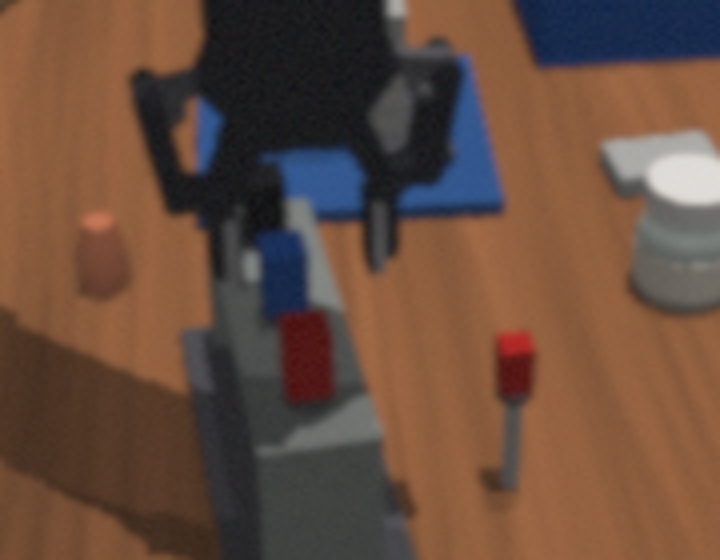

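The fingers straddle the red handle, centred to about 2 mm (crop handle at (306,355), fingertips at x=222 and x=378). Next I descend and grip.

Call:
apply_moves(slide=[[0,0,1.8],[0,0,1.8],[0,0,1.8],[0,0,0],[0,0,0]], dr=[[0,0,0],[0,0,0],[0,0,0],[0,0,0],[0,0,0]], fingers=[0.35,0.35,0.35,0.35,0.35])

```text
clock: 4.53
ee_pos: [539.2, -225.5, 101.3]
eef_rot: [-3.141, 0.0, 1.673]
force: [0.2, 0.1, -0.1]
grip_width: 55.4
gripper_force: 0.0
```

Call:
apply_moves(slide=[[0,0,0],[0,0,0],[0,0,0],[0,0,0],[0,0,0],[0,0,0],[0,0,0],[0,0,0]], dr=[[0,0,0],[0,0,0],[0,0,0],[0,0,0],[0,0,0],[0,0,0],[0,0,0],[0,0,0]], fingers=[0.6,0.8,1,1,1,1,1,1])

```text
clock: 5.52
ee_pos: [539.6, -225.4, 101.9]
eef_rot: [3.14, 0.0, 1.674]
force: [-0.4, 1.3, 5.6]
grip_width: 21.0
gripper_force: 59.1
```

```bash
python3 - <<'E'
from h import *
im=viewer.camera("side"); s=arm.sense(); print(s['ee_pos'],s['force'],s['grip_width'],s['gripper_force'])
print(blobs(im,(0,140,50),(6,255,255),(270,240,330,310)))
E
```

```text
[ 539.57897783 -225.39910622  101.96437658] [-1.52171191  1.00230075  6.0716155 ] 21.01005394946564 59.08535063266754
[(array([297.2, 278.9]), array([ 22,  28,  11,  22, 179], dtype=int32))]
```

Call:
apply_moves(slide=[[0,0,-1],[0,0,-2],[0,0,-2],[0,0,-2],[0,0,-2],[0,0,-2],[0,0,-2],[0,0,-1.5]], dr=[[0,0,0],[0,0,0],[0,0,0],[0,0,0],[0,0,0],[0,0,0],[0,0,0],[0,0,0]], fingers=[1,1,1,1,1,1,1,1])

```text
clock: 6.58
ee_pos: [539.1, -225.3, 247.5]
eef_rot: [3.141, 0.0, 1.674]
force: [0.9, -0.0, -1.1]
grip_width: 21.1
gripper_force: 58.7
```

Call:
apply_moves(slide=[[0,0,0],[0,0,0],[0,0,0]], dr=[[0,0,0],[0,0,0],[0,0,0]], fingers=[1,1,1])

```text
clock: 6.95
ee_pos: [538.7, -225.0, 245.5]
eef_rot: [-3.14, -0.001, 1.674]
force: [0.5, 0.4, -1.4]
grip_width: 21.3
gripper_force: 58.7
```

```bash
python3 - <<'E'
from h import *
im=viewer.camera("side"); s=arm.sense(); print(s['ee_pos'],s['eef_rot'],s['force'],s['ft_torque'],s['grip_width'],s['gripper_force'])
print(blobs(im,(0,140,50),(6,255,255),(250,200,330,300)))
e=s['ee_pos'];print([proj("side",e+[0,0,z]).round(1) for z in(16,-8,-85)])
cv2.imwrite("pics/s2.png",cv2.resize(im[180:320,230:400],None,fx=4,fy=4,interpolation=cv2.INTER_CUBIC)[:,:,::-1])
E
```

```text
[ 538.81237576 -225.04823447  245.55335884] [-3.14035161e+00 -4.21183369e-04  1.67374624e+00] [ 0.08748434 -0.01160213 -1.53671727] [-0.04807942  0.01882341  0.04650903] 20.99740458366406 58.73953878879547
[(array([294.2, 209.9]), array([ 38,   0,  13,  22, 216], dtype=int32))]
[array([293.4, 208.4]), array([293.9, 221. ]), array([295.3, 258.6])]
```

View pics/s2.png

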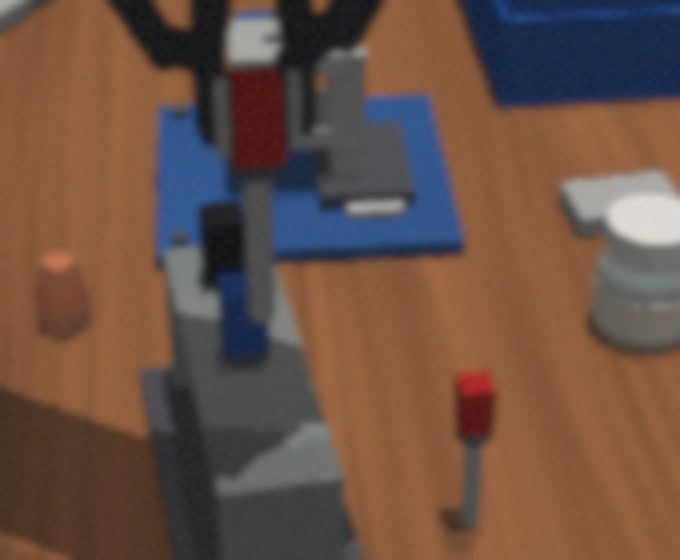

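The pin hangs straight, with its tip at crop (260,322), full-frame (295,260.5), as predicted. I carry it over the fork.

Call:
apply_moves(slide=[[3,0.5,0],[5,0.9,0],[5,0.9,0],[5,0.9,0],[5,0.9,0],[5,0.9,0],[5,0.9,0],[3.4,0.8,0]], dr=[[0,0,0],[0,0,0],[0,0,0],[0,0,0],[0,0,0],[0,0,0],[0,0,0],[0,0,0]], fingers=[1,1,1,1,1,1,1,1])

```text
clock: 8.0
ee_pos: [567.9, 146.7, 245.7]
eef_rot: [-3.141, -0.0, 1.676]
force: [0.2, -0.7, -0.8]
grip_width: 21.3
gripper_force: 58.8
```

Call:
apply_moves(slide=[[0,0,1],[0,0,1],[0,0,1],[0,0,0.3],[0,0,0],[0,0,0]], dr=[[0,0,0],[0,0,0],[0,0,0],[0,0,0],[0,0,0],[0,0,0]], fingers=[1,1,1,1,1,1])

```text
clock: 8.75
ee_pos: [568.7, 143.5, 213.7]
eef_rot: [3.141, -0.0, 1.673]
force: [-0.2, 0.2, -1.0]
grip_width: 21.1
gripper_force: 58.8
```

```bash
python3 - <<'E'
from h import *
im=viewer.camera("side"); s=arm.sense(); e=s['ee_pos'];print(e,s['eef_rot'],s['force'],s['ft_torque'])
print("tip",proj("side",e+[0,0,-87]),"below tip on ear",proj("side",[e[0],e[1],109]))
a=im[150:230,260:345]; cv2.imwrite("pics/s3.png",cv2.resize(a,None,fx=7,fy=7,interpolation=cv2.INTER_CUBIC)[:,:,::-1])
E
```

```text
[568.63960796 143.60211694 213.7066644 ] [ 3.14094325e+00 -2.32115753e-04  1.67353104e+00] [ 0.77344369  0.05096566 -1.26393165] [-0.01587451 -0.0020626  -0.00574741]
tip [298.24314755 182.9997447 ] below tip on ear [298.42972851 189.38384303]
```

View pics/s3.png

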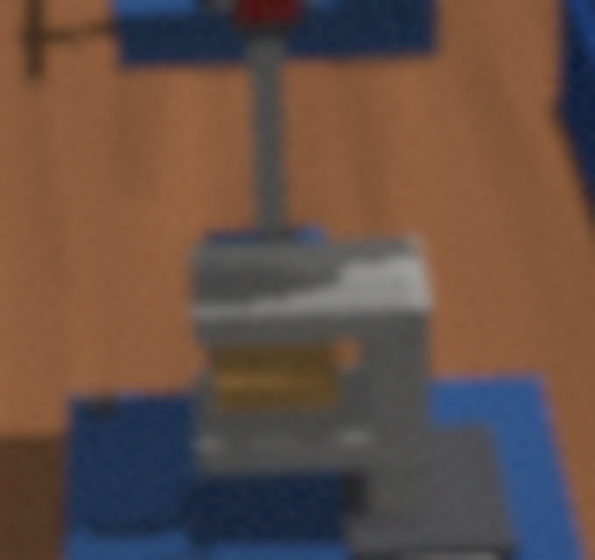

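Pin column at crop x≈268 (298.2 px) matches the hole's column (298.0). The tip, at about row 183.8, is within a few mm of the hole in y. I descend gently and feel.

Call:
apply_moves(slide=[[0.1,0,0.5],[0,0,0.5],[0,0,0.5],[0,0,0.2],[0,0,0.1],[0,0,0],[0,0,0]], dr=[[0,0,0],[0,0,0],[0,0,0],[0,0,0],[0,0,0],[0,0,0],[0,0,0]], fingers=[1,1,1,1,1,1,1])

```text
clock: 9.68
ee_pos: [568.4, 144.7, 195.5]
eef_rot: [3.141, -0.0, 1.674]
force: [0.1, -0.4, -1.3]
grip_width: 21.1
gripper_force: 58.8
```

Call:
apply_moves(slide=[[0,0,0.1],[0,0,0.1],[0,0,0]], dr=[[0,0,0],[0,0,0],[0,0,0]], fingers=[1,1,1])

```text
clock: 10.05
ee_pos: [568.3, 144.6, 193.2]
eef_rot: [-3.141, 0.0, 1.674]
force: [-1.2, -0.7, -1.0]
grip_width: 21.3
gripper_force: 58.8
```

Call:
apply_moves(slide=[[0,0,0.1],[0,0,0.1],[0,0,0]], dr=[[0,0,0],[0,0,0],[0,0,0]], fingers=[1,1,1])

```text
clock: 10.42
ee_pos: [568.0, 144.3, 191.1]
eef_rot: [-3.141, 0.0, 1.673]
force: [-1.5, -2.2, -1.0]
grip_width: 21.2
gripper_force: 58.8
```

Call:
apply_moves(slide=[[0,0,0.1],[0,0,0.1],[0,0,0]], dr=[[0,0,0],[0,0,0],[0,0,0]], fingers=[1,1,1])

```text
clock: 10.8
ee_pos: [568.1, 144.4, 189.1]
eef_rot: [-3.141, 0.0, 1.674]
force: [-2.0, -3.1, -0.4]
grip_width: 21.1
gripper_force: 58.8
```

The tip has entered the upper ear. I go deeper, then drag toward −y.

Call:
apply_moves(slide=[[-0.1,-0.05,0.3],[0,0,0.3],[0,0,0.3],[0,0,0.2],[0,0,0]], dr=[[0,0,0],[0,0,0],[0,0,0],[0,0,0],[0,0,0]], fingers=[1,1,1,1,1])

```text
clock: 11.42
ee_pos: [567.9, 143.8, 178.1]
eef_rot: [-3.142, -0.0, 1.674]
force: [-1.5, -0.9, -2.3]
grip_width: 21.3
gripper_force: 58.8
```

Call:
apply_moves(slide=[[-0.2,0,0],[-0.2,0,0],[0,0,0]], dr=[[0,0,0],[0,0,0],[0,0,0]], fingers=[1,1,1])

```text
clock: 11.8
ee_pos: [568.1, 140.5, 178.3]
eef_rot: [-3.141, -0.001, 1.674]
force: [-1.5, 3.5, -1.9]
grip_width: 20.9
gripper_force: 58.7
```

Call:
apply_moves(slide=[[-0.2,0,0],[-0.2,-0.1,0],[-0.2,0,0],[0,0,0]], dr=[[0,0,0],[0,0,0],[0,0,0],[0,0,0]], fingers=[1,1,1,1])

```text
clock: 12.3
ee_pos: [567.8, 133.4, 178.3]
eef_rot: [-3.141, 0.0, 1.673]
force: [-3.0, 3.4, -0.6]
grip_width: 21.2
gripper_force: 58.9
```

Call:
apply_moves(slide=[[0,0,0.2],[0,0,0.2],[0,0,0.2],[0,0,0.2],[0,0,0]], dr=[[0,0,0],[0,0,0],[0,0,0],[0,0,0],[0,0,0]], fingers=[1,1,1,1,1])

```text
clock: 12.92
ee_pos: [567.8, 133.5, 170.0]
eef_rot: [-3.141, 0.0, 1.674]
force: [-1.8, 3.6, -2.8]
grip_width: 21.1
gripper_force: 58.9
```

Call:
apply_moves(slide=[[0,0,0.1],[0,0,0.1],[0,0,0]], dr=[[0,0,0],[0,0,0],[0,0,0]], fingers=[1,1,1])

```text
clock: 13.3
ee_pos: [567.9, 133.6, 168.2]
eef_rot: [-3.142, -0.0, 1.674]
force: [-3.1, 3.8, 0.6]
grip_width: 21.6
gripper_force: 59.2
```

Call:
apply_moves(slide=[[0,0,0.1],[0,0,0.1],[0,0,0]], dr=[[0,0,0],[0,0,0],[0,0,0]], fingers=[1,1,1])

```text
clock: 13.68
ee_pos: [568.1, 133.7, 166.4]
eef_rot: [3.141, -0.0, 1.674]
force: [-3.2, 3.2, 1.6]
grip_width: 21.1
gripper_force: 59.4
```

Call:
apply_moves(slide=[[0,-0.1,0],[0,0,0.1],[0,0,0.1],[0,0,0]], dr=[[0,0,0],[0,0,0],[0,0,0],[0,0,0]], fingers=[1,1,1,1])

```text
clock: 14.18
ee_pos: [567.8, 133.8, 164.5]
eef_rot: [3.14, -0.0, 1.674]
force: [2.3, 5.5, 1.9]
grip_width: 21.2
gripper_force: 59.2
```

Call:
apply_moves(slide=[[0,0,0.1],[0,0,0.1],[0,0,0]], dr=[[0,0,0],[0,0,0],[0,0,0]], fingers=[1,1,1])

```text
clock: 14.55
ee_pos: [567.8, 133.9, 162.6]
eef_rot: [3.14, -0.0, 1.674]
force: [2.4, 5.7, 1.8]
grip_width: 21.2
gripper_force: 59.3
```

Threaded into the eye. I relieve the side load and go on.

Call:
apply_moves(slide=[[0.05,0.05,0],[0,0,0.2],[0,0,0.2],[0,0,0.2],[0,0,0]], dr=[[0,0,0],[0,0,0],[0,0,0],[0,0,0],[0,0,0]], fingers=[1,1,1,1,1])

```text
clock: 15.18
ee_pos: [567.8, 134.2, 156.1]
eef_rot: [3.141, 0.0, 1.674]
force: [2.6, 4.9, -0.6]
grip_width: 21.0
gripper_force: 59.1
```

Call:
apply_moves(slide=[[0,0,0.2],[0,0,0.2],[0,0,0.2],[0,0,0.2],[0,0,0]], dr=[[0,0,0],[0,0,0],[0,0,0],[0,0,0],[0,0,0]], fingers=[1,1,1,1,1])

```text
clock: 15.8
ee_pos: [567.8, 134.2, 148.2]
eef_rot: [3.141, -0.0, 1.674]
force: [2.7, 6.1, 0.9]
grip_width: 21.0
gripper_force: 59.2
```

Now the lower ear, whose top is met at TCP z of about 144.

Call:
apply_moves(slide=[[0.05,0.05,0],[0,0,0.1],[0,0,0.1],[0,0,0.1],[0,0,0.1],[0,0,0]], dr=[[0,0,0],[0,0,0],[0,0,0],[0,0,0],[0,0,0],[0,0,0]], fingers=[1,1,1,1,1,1])

```text
clock: 16.55
ee_pos: [567.9, 134.5, 144.2]
eef_rot: [3.142, 0.0, 1.674]
force: [2.8, 3.2, 1.3]
grip_width: 21.2
gripper_force: 59.2
```

Call:
apply_moves(slide=[[0,0,0.1],[0,0,0.1],[0,0,0.1],[0,0,0]], dr=[[0,0,0],[0,0,0],[0,0,0],[0,0,0]], fingers=[1,1,1,1])

```text
clock: 17.05
ee_pos: [567.9, 134.5, 141.2]
eef_rot: [-3.142, 0.0, 1.674]
force: [2.9, 2.9, 1.1]
grip_width: 21.3
gripper_force: 59.2
```

Call:
apply_moves(slide=[[0,0,0.1],[0,0,0.1],[0,0,0.1],[0,0,0]], dr=[[0,0,0],[0,0,0],[0,0,0],[0,0,0]], fingers=[1,1,1,1])

```text
clock: 17.55
ee_pos: [567.8, 134.6, 138.2]
eef_rot: [-3.142, 0.0, 1.674]
force: [1.1, 2.7, 0.7]
grip_width: 21.3
gripper_force: 59.4
```

Call:
apply_moves(slide=[[0,0,0.2],[0,0,0.2],[0,0,0.2],[0,0,0.2],[0,0,0.2],[0,0,0.2],[0,0,0.2],[0,0,0]], dr=[[0,0,0],[0,0,0],[0,0,0],[0,0,0],[0,0,0],[0,0,0],[0,0,0],[0,0,0]], fingers=[1,1,1,1,1,1,1,1])

```text
clock: 18.55
ee_pos: [567.8, 134.7, 124.0]
eef_rot: [-3.142, 0.0, 1.674]
force: [3.1, 4.2, 0.3]
grip_width: 21.1
gripper_force: 59.1
```

Call:
apply_moves(slide=[[0,0,0.1],[0,0,0.1],[0,0,0.1],[0,0,0]], dr=[[0,0,0],[0,0,0],[0,0,0],[0,0,0]], fingers=[1,1,1,1])

```text
clock: 19.05
ee_pos: [567.9, 134.6, 121.2]
eef_rot: [3.142, -0.0, 1.674]
force: [2.2, 3.2, 4.1]
grip_width: 21.2
gripper_force: 59.8
```

Call:
apply_moves(slide=[[0,0,0.1],[0,0,0.05],[0,0,0]], dr=[[0,0,0],[0,0,0],[0,0,0]], fingers=[1,1,1])

```text
clock: 19.42
ee_pos: [567.9, 134.6, 119.8]
eef_rot: [3.142, -0.0, 1.674]
force: [2.7, 4.7, 3.3]
grip_width: 20.8
gripper_force: 59.8
```

Call:
apply_moves(slide=[[0,0,0.05],[0,0,0.05],[0,0,0]], dr=[[0,0,0],[0,0,0],[0,0,0]], fingers=[1,1,1])

```text
clock: 19.8
ee_pos: [567.9, 134.7, 118.9]
eef_rot: [3.141, -0.0, 1.674]
force: [1.9, 4.3, 6.0]
grip_width: 21.3
gripper_force: 60.1
```

Call:
apply_moves(slide=[[0,0,0.05],[0,0,0.05],[0,0,0]], dr=[[0,0,0],[0,0,0],[0,0,0]], fingers=[1,1,1])

```text
clock: 20.18
ee_pos: [568.0, 134.7, 118.8]
eef_rot: [3.141, -0.001, 1.674]
force: [-2.6, 4.3, 15.8]
grip_width: 21.0
gripper_force: 61.5
```

The collar is home: the stop came at TCP z 118.8, as predicted. I release and withdraw.

Call:
apply_moves(slide=[[0,0,-0.05],[0,0,0],[0,0,0],[0,0,0],[0,0,0],[0,0,0]], dr=[[0,0,0],[0,0,0],[0,0,0],[0,0,0],[0,0,0],[0,0,0]], fingers=[1,0.7,0.5,0.35,0.35,0.35])

```text
clock: 20.92
ee_pos: [567.8, 134.5, 118.2]
eef_rot: [-3.141, 0.0, 1.674]
force: [0.1, -0.2, 1.7]
grip_width: 55.4
gripper_force: 0.0
```

Call:
apply_moves(slide=[[0,0,-1],[0,0,-2],[0,0,-3],[0,0,-3],[0,0,-3],[0,0,-2],[0,0,0],[0,0,0]], dr=[[0,0,0],[0,0,0],[0,0,0],[0,0,0],[0,0,0],[0,0,0],[0,0,0],[0,0,0]], fingers=[0.35,0.35,0.35,0.35,0.35,0.35,0.35,0.35])

```text
clock: 21.92
ee_pos: [567.5, 134.6, 258.0]
eef_rot: [-3.141, -0.0, 1.674]
force: [0.2, 0.6, 0.5]
grip_width: 55.8
gripper_force: 0.0
```

```bash
python3 - <<'E'
from h import *
im=viewer.camera("side"); s=arm.sense(); print(s['ee_pos'],s['force'],s['grip_width'])
print(blobs(im,(0,140,50),(6,255,255),(250,140,340,230)),proj("side",[568,134.7,133]))
cv2.imwrite("pics/s4.png",cv2.resize(im[130:310,240:400],None,fx=3,fy=3,interpolation=cv2.INTER_CUBIC)[:,:,::-1])
E
```

```text
[567.31653561 134.59407998 257.60883179] [0.33679775 0.03341459 0.34652429] 55.52700368913919
[(array([297.9, 181.3]), array([44, 35,  9, 16, 87], dtype=int32))] [298.1662118  182.29023594]
```

View pics/s4.png

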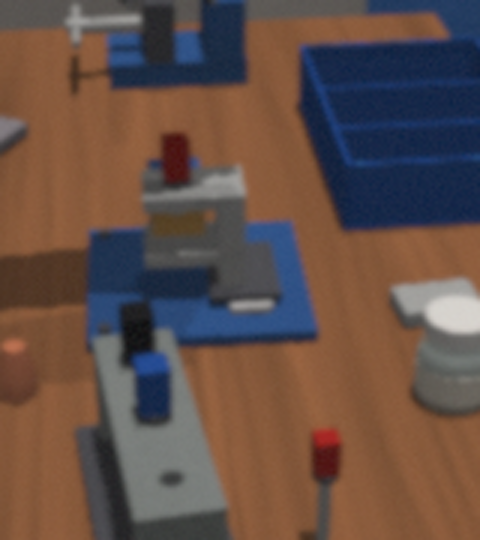

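The red pin stands upright and seated on the fork, with its handle at crop (175,160), full-frame (297.9,181.3), about 1 px from where a seated pin should appear. The black and blue pins are still in the stand and the gripper is clear.

```bash
python3 -c "
from station import arm
print(arm.finish_job())"
```

```text
the job is handed in; nothing more can be done
None
```

The red pin is threaded through both fork ears and the brass eye with its collar seated on the upper ear and released, and the job was handed in at about 22 s; `finish_job()` gave no verdict.

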